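Purge the espresso grinder into the knock-out drawer

TASK

Purge the stale grounds from the espresso grinder: first pull the knock-out drawer beneath it all the way out to its stop, so that it lies under the chute. Only then press the lever of the spring-return dose dial on the grinder's flank down past its first and second clicks to the third, the grind-while-held position, and keep it pressed there: finish with your fingers still holding it down and the drawer still out. Do not shift or knock over the cups and other things standing around.

Things in the scene. Friction and masses are not known exactly. Their poses are not given: they have to be found in the camera images.
- cabinet: Low stainless knock-out drawer cabinet, fixed, 300 deep x 400 wide x 110 mm high; the grinder stands on it. Origin: centre of its underside, on the bar top. Its x axis points to its back: its front, with the drawer, lies 150 mm from the origin along -x and faces the robot, turned up to about 0.15 rad. Its y axis points to its left as seen by the robot.
- drawer (a joint): How far the drawer is out (m): 0 shut, 0.100 at its stop; it slides along the cabinet's -x. It may stand up to 20 mm ajar at the start. It slides on runners with about 2.5 N of friction and stays where it is left.
- drawer_handle (a point): Middle of the drawer's handle (moves with it): a level round steel bar along the cabinet's y, 12 mm thick, 300 mm long, posts 140 mm either side; 85 mm above the bar top, 25 mm below the cabinet's top, 45 mm in front of the drawer's front face. Take it from above, some 90 mm from its middle on the side away from the grinder, whose chute and fork overhang the other half.
- grinder: Espresso grinder, fixed on the cabinet some 100 mm left or right of its middle: white column 170 deep x 120 mm wide, white barrel above it overhanging the cabinet's front, hopper on top, 422 mm high. Origin: centre of its underside, on the cabinet top (110 mm above the bar top). Axes parallel to the cabinet's: -x is its front, -y its right flank (60 mm from the origin), which has the dial.
- chute (a point): Mouth of the grinder's chute, 28 mm wide, 145 mm above the cabinet's top and 50 mm in front of the cabinet's front. The portafilter fork, two steel rods, lies 40 mm below it.
- dial (a joint): Turn of the dose dial (rad), grows as its lever is pressed down: 0 at rest (lever 35 degrees above level), clicks at 0.377, 0.754 and 1.13 (the third, grind while held: 30 degrees below level), end stop 1.25. Let go anywhere, it springs back to 0; clicks are only felt. Pressing takes 3 N to start, up to 9 N on the way with a dip before each click, 9 N at the third, 11 N beyond.
- dial_grip: The dial's lever (turns with it): a steel arm forward (-x) from the black hub, with a level wooden crossbar 14 mm thick sticking out to the grinder's right (-y). Origin: the point to press, on the crossbar's centre line, 62 mm clear of the column; the bar reaches 34 mm left and 38 mm right of it. 277 mm above the bar top at rest, 208 mm at the third click. Clear above: press with closed fingers.
- dial_axis (a point): Point on the dial's level turning axis (parallel to the grinder's y) beside dial_grip's origin, 240 mm above the bar top. The crossbar's centre line runs on a circle of 65 mm radius about it, in the grinder's x-z plane.
- tamper: Bystander: steel tamper, 58 mm wide, 88 mm high, standing on the rubber mat on the cabinet's top at the other end from the grinder. Origin: centre of its underside.
- cup_a: Bystander: white espresso cup, 66 mm wide, 58 mm high, on the bar left of the cabinet's front. Origin: centre of its underside.
- cup_b: Bystander: a second such cup, on the bar right of the portafilter.
- pitcher: Bystander: steel milk pitcher with a handle, 84 mm wide, 105 mm high, on the bar left of the cabinet. Origin: centre of its underside.
- portafilter: Bystander: portafilter lying on the bar right of the cabinet, 225 mm long, 36 mm high. Origin: under the middle of its length.
- tumbler: Bystander: amber glass tumbler, 74 mm wide, 90 mm high, on the bar at the right. Origin: centre of its underside.
- bean_jar: Bystander: glass jar with steel lid, 100 mm wide, 150 mm high, on the bar at the left. Origin: centre of its underside.

How it is judged:
On the way, in this order (a step that is already met when the one before it is completed fails the run):
1. the drawer is pulled out to its stop, with the dial still untouched (value of joint drawer above 0.093 m and value of joint dial below 0.2 rad), for 0.2 s.
2. the dial is pressed to its third click by the fingers and held there (value of joint dial above 1.03 rad and contact force between the fingers and dial_grip above 2 N), for 0.5 s.
At the end, for the whole second after the job is handed in: The fingers still press the dial's lever (more than 2 N), the dial stands at its third click or beyond (joint above 1.03 rad; the third click is 1.13, the second 0.754), and the drawer is still out at its stop (within 7 mm) (all of step 2 and value of joint drawer above 0.093 m); the arm keeps its last pose, push and grip.
It fails at once if the dial is pressed to a click while the drawer is not out under the chute (value of joint dial above 0.3 rad and value of joint drawer below 0.085 m).
It fails at once if one of the things standing around is shifted by more than 30 mm or knocked over (distance of any of tamper, cup_a, cup_b, pitcher, portafilter, tumbler, bean_jar from where it was at the start of the episode above 0.03 m or angle between any of tamper, cup_a, cup_b, pitcher, tumbler, bean_jar's own z axis and vertical above 0.4 rad).
It also fails if it takes over 54 s, if anything falls off the work surface, if the arm or the gripper's body presses on something with over 40 N, if the wrist force passes 120 N, or if a joint passes its speed limit or range.

ROBOT

A 6-joint arm with a two-finger parallel gripper is mounted at the origin on the work surface. World frame = base frame: x ahead of the robot, y to its left, z up, the work surface at z = 0. Lengths are in m, angles in rad, forces in N, time in s.
With the tool pointing down it reaches from about 0.375 to 0.9 m from the base axis. Payload 3.1 kg.
Tool frame: the origin (TCP) lies midway between the tips of the shut fingers; the grasp point (between the pads) lies 19 mm behind it (manip.grasp_offset is the distance from the TCP to the grasp point, in m); z points along the fingers, y is the line along which they close (so a half turn about z gives the same grasp; the last joint's range is limited). The gripper opens to 85 mm and grips with 20 to 120 N. Pads are 22 mm wide; open, the fingers measure 114 mm over their backs; the gripper's body (76 mm by 85 mm) begins 54 mm behind the grasp point. The pads swing forward as they close: fully open they stand 13 mm farther back than shut.
Start: joints at [1.014, 0.527, 1.433, -0, 1.181, -0.178], TCP at [0.231, 0.581, 0.231] pointing down, gripper open.
Joint ranges: [-3.08, 3.08], [-0.75, 2.2], [0.22, 2.44], [-1.43, 4.57], [0, 2.65], [-2.85, 2.85]. Speed limits (rad/s): [2.79, 2.79, 3.14, 3.14, 3.14, 3.14].

INTERFACE

Orientations are given as a unit quaternion [x, y, z, w].
In Python, from station import sensors, cams, order, manip gives the robot as it stands.
- The arm moves only by the tool move_arm, never from a script. Its argument "targets" is a list of rows, each an object of numbers: "dx", "dy", "dz": the shift along the world's x, y, z normalised to -1 to 1, where 1 is 25 mm; "rx", "ry", "rz": the turn, a rotation vector about the world's x, y, z normalised to -1 to 1, where 1 is 30 degrees. A call has exactly 10 rows; each row shifts and turns the commanded pose from where the row before left it; what a row does not reach is not made up. A row lasts 1/8 s, in which the tool goes at most 62.5 mm and 10.7 degrees, less where a joint would pass 70% of its speed; a pose out of reach is approached as far as the arm can. A call with a number of a shift or a turn outside -1 to 1 is refused whole. A call with a gripper value outside its range is refused whole. "claw" is the opening in per cent of the stroke, from 0 (shut) to 100 (fully open), set as the call begins (left out, the last holds). The fingers move at their own pace and stop on an object; "newtons" is the grip in N (left out, the last holds). Time passes only in rows, so rows that do not move let the fingers close, or fill a call up. It gives the time, the measured TCP pose, the force, the opening and the grip force at its end, in the units of the state.
- sensors.sense(): the state, without advancing time (a new reading comes with each control period).
- cams.snapshot(name): name is "scene" or "top"; returns the picture (400x640x3 uint8, red, green, blue); there is no depth.
- cams.camera_model(name): a dict with "fx", "fy", "cx", "cy" (pixels), "extrinsics" (4x4, takes a point from world to camera coordinates). Camera axes: x right, y down, z forward; pixel columns grow to the right and rows downward; lengths in m; the calibration is good to about 2 mm. A picture is of the moment at which its call begins. camera_model takes no time and is no camera call.
- order.sign_off(): hands the job in; it is judged then, once.
The state is a dict: "t": time; "q": joint angles; "qd": joint speeds; "tau": joint torques, N m; "tcp_pos": TCP position; "tool_rot": TCP orientation; "force": force on the tool from outside, world axes, zero at the start; "ft_torque": the same for the moment, N m; "finger_gap": opening from 0.0 (shut) to 1.0 (fully open); "gripper_force": force on a finger pad.
Only numpy, scipy, OpenCV 4.12 (cv2) and the standard library are available. Lean on these libraries where they do the work, as an engineer would, in place of code of your own. Each camera call takes 0.05 s, during which the arm holds its last target. There are 200 camera calls.

## Working session

There is one attempt and no reset: what is moved stays moved. The work goes in short steps, Python scripts to look and compute and a tool call to move; the robot and the scene stay as the last step left them, time stands still between calls to the robot, and variables do not carry over. Pictures are saved under pics/ and viewed, at most 10 in all, crops included, and the job is handed in when it is done.

Besides the shell and the picture viewer there is one more tool, called after ">>>" as name([rows], argument=value, ...), one row to a line, values as JSON. move_arm: Moves the arm, as the interface text tells. Scaled input: -1 to 1 covers 25 mm each way for a shift and 30 degrees each way for a turn. Its arguments: {"type":"object","properties":{"targets":{"type":"array"},"claw":{"type":"number"},"newtons":{"type":"number"}},"required":["targets"]}

```bash
mkdir -p pics
python3 - <<'E'
from station import sensors,cams
import cv2,numpy as np
for n in("scene","top"):
    im=cams.snapshot(n);cv2.imwrite(f"pics/{n}0.png",im[:,:,::-1])
    m=cams.camera_model(n);print(n,m["fx"],m["fy"],m["cx"],m["cy"]);print(np.round(m["extrinsics"],4))
s=sensors.sense();print(s["t"],s["tcp_pos"],s["tool_rot"],s["finger_gap"])
E
```

```text
scene 472.323018864228 472.323018864228 322.17224644027016 195.68103125009668
[[ 0.0219  0.9997  0.0057 -0.0471]
 [ 0.905  -0.0174 -0.425  -0.4685]
 [-0.4248  0.0145 -0.9052  2.022 ]
 [ 0.      0.      0.      1.    ]]
top 434.56538524586045 434.56538524586045 321.4194022287606 199.55509947062848
[[-2.5300e-02 -9.9970e-01 -3.0000e-04  2.1400e-02]
 [-9.8710e-01  2.5000e-02 -1.5840e-01  6.0360e-01]
 [ 1.5830e-01 -3.7000e-03 -9.8740e-01  1.8666e+00]
 [ 0.0000e+00  0.0000e+00  0.0000e+00  1.0000e+00]]
0.1 [0.23075657 0.58015358 0.23043902] [ 1.88280907e-01  9.82114744e-01 -8.97088537e-04 -3.54381015e-04] 1.000030536535418
```

View pics/scene0.png

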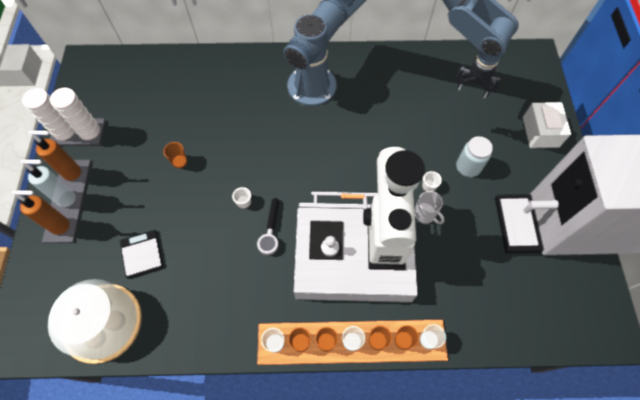

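View pics/top0.png

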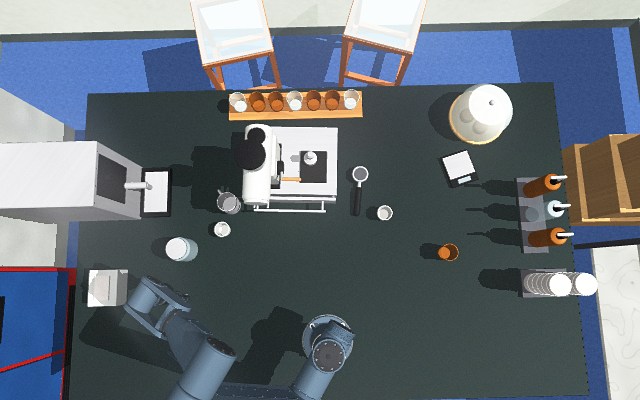

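The scene view shows the robot at the top, with the cabinet around (355,250), the handle along row ~197 from column 313 to 372, and the grinder at column ~395. In the top view the cabinet is at (292,165), the handle along row ~210, and the lever's wooden crossbar near (290,180). I'll zoom both.

Run:
```python
import cv2,numpy as np
a=cv2.imread("pics/scene0.png")[140:310,280:450];b=cv2.imread("pics/top0.png")[110:250,200:350]
a=cv2.resize(a,(595,595),interpolation=cv2.INTER_CUBIC);b=cv2.resize(b,(600,560),interpolation=cv2.INTER_CUBIC)
cv2.imwrite("pics/s1.png",a);cv2.imwrite("pics/t1.png",b)
```

```text
(no output)
```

View pics/s1.png

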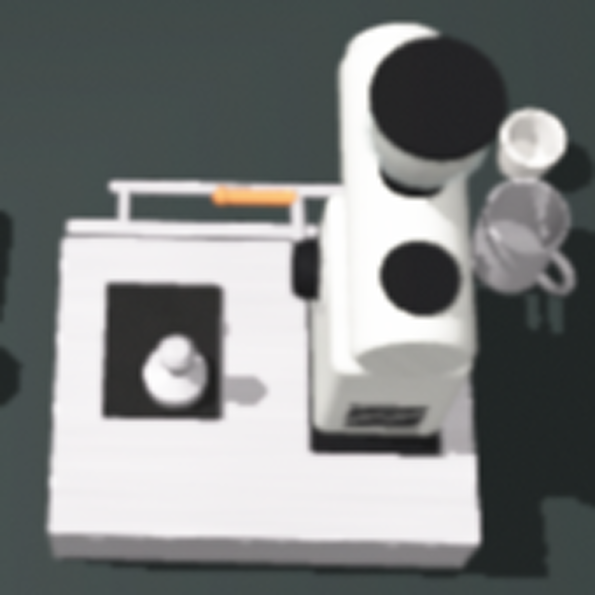

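View pics/t1.png

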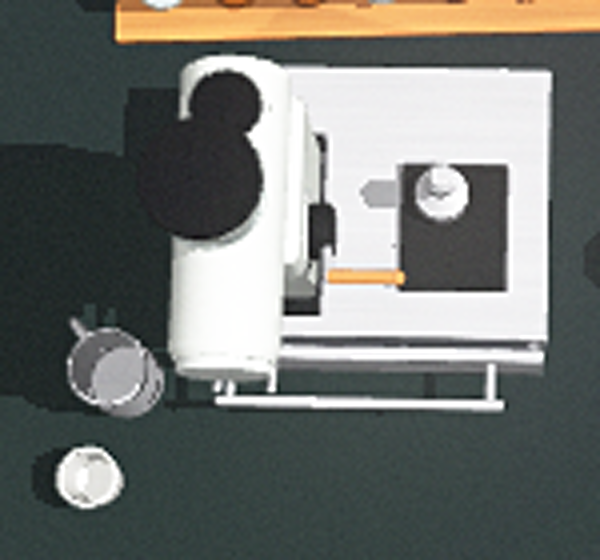

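```bash
cat > h.py <<'E'
import numpy as np
from station import cams
def proj(n,P):
    m=cams.camera_model(n);P=np.atleast_2d(P);c=P@m["extrinsics"][:3,:3].T+m["extrinsics"][:3,3]
    return np.c_[m["fx"]*c[:,0]/c[:,2]+m["cx"],m["fy"]*c[:,1]/c[:,2]+m["cy"]]
E
python3 - <<'E'
import numpy as np
from h import proj
from scipy.optimize import least_squares
T=lambda u,v:((u+.5)/4-.5+200,(v+.5)/4-.5+110)
S=lambda u,v:((u+.5)/3.5-.5+280,(v+.5)/3.5-.5+140)
# name,(cam,pix)
obs=[("br","top",T(551,71)),("fr","top",T(549,341)),("hr","top",T(503,405)),("hl","top",T(216,400)),("cl","top",T(328,276)),("cr","top",T(404,278)),
("br","scene",S(50,540)),("bl","scene",S(480,543)),("fr","scene",S(66,238)),("hr","scene",S(110,186)),("cr","scene",S(214,196)),("cl","scene",S(297,198))]
def pts(p):
    x,y,a,h,px,py,pz=p;R=np.array([[np.cos(a),-np.sin(a)],[np.sin(a),np.cos(a)]])
    f=lambda lx,ly,z:np.r_[R@[lx,ly]+[x,y],z]
    return dict(br=f(.15,-.2,.11),bl=f(.15,.2,.11),fr=f(-.15,-.2,.11),hr=f(-.15-h,-.15,.085),hl=f(-.15-h,.15,.085),hm=f(-.15-h,0,.085),hg=f(-.15-h,-.09,.085),cl=f(px,py+.034,pz),cr=f(px,py-.038,pz),c=f(px,py,pz))
def res(p):
    q=pts(p);return np.ravel([proj(c,q[n])[0]-np.array(uv) for n,c,uv in obs])
r=least_squares(res,[.8,.1,0,.06,-.1,0,.277])
print(r.x.round(4));print(r.fun.reshape(-1,2).round(1))
for k,v in pts(r.x).items():print(k,v.round(4))
E
```

```text
[ 0.7733  0.138  -0.0378  0.0697 -0.1209 -0.0148  0.2786]
[[-1.  -0.7]
 [-1.  -0.7]
 [-1.4  0.1]
 [ 0.7  0.5]
 [-0.5  0.1]
 [-1.  -0.2]
 [-0.7 -1.3]
 [-0.2 -0.1]
 [-1.7  0.3]
 [ 0.6  0.5]
 [-0.1  0.1]
 [-1.1 -0.1]]
br [ 0.9156 -0.0675  0.11  ]
bl [0.9307 0.3322 0.11  ]
fr [ 0.6158 -0.0562  0.11  ]
hr [ 0.548  -0.0036  0.085 ]
hl [0.5594 0.2962 0.085 ]
hm [0.5537 0.1463 0.085 ]
hg [0.5503 0.0564 0.085 ]
cl [0.6532 0.1618 0.2786]
cr [0.6504 0.0898 0.2786]
c [0.6519 0.1278 0.2786]
```

>>> move_arm([
  {"dx": 0.4,"dy": -1,"rz": -0.12},
  {"dx": 0.4,"dy": -1,"rz": -0.12},
  {"dx": 0.4,"dy": -1,"rz": -0.12},
  {"dx": 0.4,"dy": -1,"rz": -0.12},
  {"dx": 0.4,"dy": -1,"rz": -0.12},
  {"dx": 0.4,"dy": -1,"rz": -0.12},
  {"dx": 0.4,"dy": -1,"rz": -0.12},
  {"dx": 0.4,"dy": -1,"rz": -0.12},
  {"dx": 0.4,"dy": -1,"rz": -0.12},
  {"dx": 0.4,"dy": -1,"rz": -0.12},
], claw=50)

```text
schema error: expected keys dx, dy, dz, rx, ry, rz
```

>>> move_arm([
  {"dx": 0.4,"dy": -1,"rz": -0.12},
  {"dx": 0.4,"dy": -1,"rz": -0.12},
  {"dx": 0.4,"dy": -1,"rz": -0.12},
  {"dx": 0.4,"dy": -1,"rz": -0.12},
  {"dx": 0.4,"dy": -1,"rz": -0.12},
  {"dx": 0.4,"dy": -1,"rz": -0.12},
  {"dx": 0.4,"dy": -1,"rz": -0.12},
  {"dx": 0.4,"dy": -1,"rz": -0.12},
  {"dx": 0.4,"dy": -1,"rz": -0.12},
  {"dx": 0.4,"dy": -1,"rz": -0.12},
])

```text
schema error: expected keys dx, dy, dz, rx, ry, rz
```

>>> move_arm([
  {"dx": 0.4,"dy": -1,"dz": 0,"rx": 0,"ry": 0,"rz": -0.12},
  {"dx": 0.4,"dy": -1,"dz": 0,"rx": 0,"ry": 0,"rz": -0.12},
  {"dx": 0.4,"dy": -1,"dz": 0,"rx": 0,"ry": 0,"rz": -0.12},
  {"dx": 0.4,"dy": -1,"dz": 0,"rx": 0,"ry": 0,"rz": -0.12},
  {"dx": 0.4,"dy": -1,"dz": 0,"rx": 0,"ry": 0,"rz": -0.12},
  {"dx": 0.4,"dy": -1,"dz": 0,"rx": 0,"ry": 0,"rz": -0.12},
  {"dx": 0.4,"dy": -1,"dz": 0,"rx": 0,"ry": 0,"rz": -0.12},
  {"dx": 0.4,"dy": -1,"dz": 0,"rx": 0,"ry": 0,"rz": -0.12},
  {"dx": 0.4,"dy": -1,"dz": 0,"rx": 0,"ry": 0,"rz": -0.12},
  {"dx": 0.4,"dy": -1,"dz": 0,"rx": 0,"ry": 0,"rz": -0.12},
], claw=50)

```text
t: 1.35
tcp_pos: [0.3311, 0.3297, 0.2311]
tool_rot: [0.483, 0.875, -0.0, -0.0]
force: [-0.3, -0.3, -0.7]
finger_gap: 0.498
gripper_force: 0.0
```

>>> move_arm([
  {"dx": 0.4,"dy": -1,"dz": 0,"rx": 0,"ry": 0,"rz": -0.12},
  {"dx": 0.4,"dy": -1,"dz": 0,"rx": 0,"ry": 0,"rz": -0.12},
  {"dx": 0.4,"dy": -1,"dz": 0,"rx": 0,"ry": 0,"rz": -0.12},
  {"dx": 0.4,"dy": -1,"dz": 0,"rx": 0,"ry": 0,"rz": -0.12},
  {"dx": 0.4,"dy": -1,"dz": 0,"rx": 0,"ry": 0,"rz": -0.12},
  {"dx": 0.4,"dy": -1,"dz": 0,"rx": 0,"ry": 0,"rz": -0.12},
  {"dx": 0.4,"dy": -1,"dz": 0,"rx": 0,"ry": 0,"rz": -0.12},
  {"dx": 0.4,"dy": -1,"dz": 0,"rx": 0,"ry": 0,"rz": -0.12},
  {"dx": 0.4,"dy": -1,"dz": 0,"rx": 0,"ry": 0,"rz": -0.12},
  {"dx": 0.4,"dy": -1,"dz": 0,"rx": 0,"ry": 0,"rz": -0.12},
])

```text
t: 2.6
tcp_pos: [0.4311, 0.0798, 0.2311]
tool_rot: [0.73, 0.683, -0.0, -0.0]
force: [0.0, -0.1, -0.5]
finger_gap: 0.502
gripper_force: 0.0
```

>>> move_arm([
  {"dx": 0.8,"dy": -0.16,"dz": 0,"rx": 0,"ry": 0,"rz": 0.05},
  {"dx": 0.8,"dy": -0.16,"dz": 0,"rx": 0,"ry": 0,"rz": 0},
  {"dx": 0.8,"dy": -0.16,"dz": 0,"rx": 0,"ry": 0,"rz": 0},
  {"dx": 0.8,"dy": -0.16,"dz": 0,"rx": 0,"ry": 0,"rz": 0},
  {"dx": 0.8,"dy": -0.16,"dz": 0,"rx": 0,"ry": 0,"rz": 0},
  {"dx": 0.76,"dy": -0.16,"dz": 0,"rx": 0,"ry": 0,"rz": 0},
  {"dx": 0,"dy": 0,"dz": -1,"rx": 0,"ry": 0,"rz": 0},
  {"dx": 0,"dy": 0,"dz": -1,"rx": 0,"ry": 0,"rz": 0},
  {"dx": 0,"dy": 0,"dz": -1,"rx": 0,"ry": 0,"rz": 0},
  {"dx": 0,"dy": 0,"dz": -1,"rx": 0,"ry": 0,"rz": 0},
])

```text
t: 3.85
tcp_pos: [0.5498, 0.0567, 0.1302]
tool_rot: [0.721, 0.693, -0.0, -0.0]
force: [0.7, 0.0, 0.5]
finger_gap: 0.501
gripper_force: 0.0
```

Run:
```python
from station import cams
import cv2
a=cams.snapshot("scene")[120:290,280:450,::-1];b=cams.snapshot("top")[130:280,220:370,::-1]
cv2.imwrite("pics/a2.png",cv2.hconcat([cv2.resize(x,(400,400),interpolation=cv2.INTER_CUBIC) for x in(a,b)]))
```

```text
(no output)
```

View pics/a2.png

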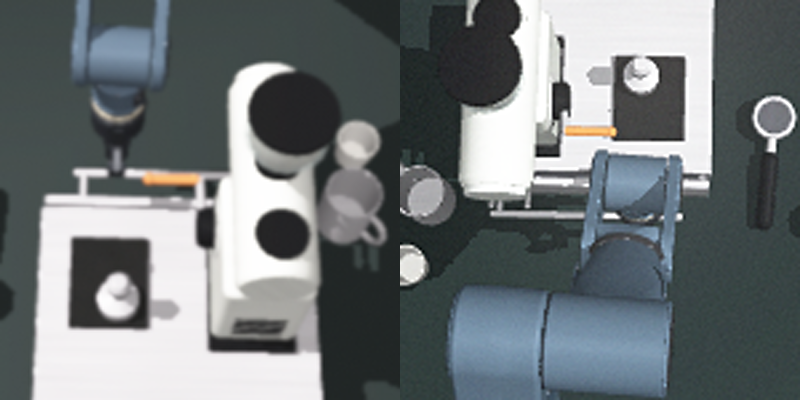

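The fingers (left panel, ~(117,160)) hang just above the handle bar (row ~173), between the right post and the crossbar. I'll descend and close.

>>> move_arm([
  {"dx": 0,"dy": 0,"dz": -0.5,"rx": 0,"ry": 0,"rz": 0},
  {"dx": 0,"dy": 0,"dz": -0.5,"rx": 0,"ry": 0,"rz": 0},
  {"dx": 0,"dy": 0,"dz": -0.5,"rx": 0,"ry": 0,"rz": 0},
  {"dx": 0,"dy": 0,"dz": -0.5,"rx": 0,"ry": 0,"rz": 0},
  {"dx": 0,"dy": 0,"dz": -0.5,"rx": 0,"ry": 0,"rz": 0},
  {"dx": 0,"dy": 0,"dz": 0,"rx": 0,"ry": 0,"rz": 0},
  {"dx": 0,"dy": 0,"dz": 0,"rx": 0,"ry": 0,"rz": 0},
  {"dx": 0,"dy": 0,"dz": 0,"rx": 0,"ry": 0,"rz": 0},
  {"dx": 0,"dy": 0,"dz": 0,"rx": 0,"ry": 0,"rz": 0},
  {"dx": 0,"dy": 0,"dz": 0,"rx": 0,"ry": 0,"rz": 0},
])

```text
t: 5.2
tcp_pos: [0.5502, 0.0567, 0.0691]
tool_rot: [0.721, 0.693, 0.0, 0.0]
force: [-0.3, -0.4, 0.1]
finger_gap: 0.501
gripper_force: 0.0
```

>>> move_arm([
  {"dx": 0,"dy": 0,"dz": 0,"rx": 0,"ry": 0,"rz": 0},
  {"dx": 0,"dy": 0,"dz": 0,"rx": 0,"ry": 0,"rz": 0},
  {"dx": 0,"dy": 0,"dz": 0,"rx": 0,"ry": 0,"rz": 0},
  {"dx": 0,"dy": 0,"dz": 0,"rx": 0,"ry": 0,"rz": 0},
  {"dx": 0,"dy": 0,"dz": 0,"rx": 0,"ry": 0,"rz": 0},
  {"dx": 0,"dy": 0,"dz": 0,"rx": 0,"ry": 0,"rz": 0},
  {"dx": 0,"dy": 0,"dz": 0,"rx": 0,"ry": 0,"rz": 0},
  {"dx": 0,"dy": 0,"dz": 0,"rx": 0,"ry": 0,"rz": 0},
  {"dx": 0,"dy": 0,"dz": 0,"rx": 0,"ry": 0,"rz": 0},
  {"dx": 0,"dy": 0,"dz": 0,"rx": 0,"ry": 0,"rz": 0},
], claw=0, newtons=30)

```text
t: 6.45
tcp_pos: [0.5506, 0.0566, 0.069]
tool_rot: [0.721, 0.693, 0.0, 0.0]
force: [3.0, 0.3, 3.1]
finger_gap: 0.125
gripper_force: 29.4
```

>>> move_arm([
  {"dx": -0.3,"dy": 0.01,"dz": 0,"rx": 0,"ry": 0,"rz": 0},
  {"dx": -0.3,"dy": 0.01,"dz": 0,"rx": 0,"ry": 0,"rz": 0},
  {"dx": -0.3,"dy": 0.01,"dz": 0,"rx": 0,"ry": 0,"rz": 0},
  {"dx": -0.3,"dy": 0.01,"dz": 0,"rx": 0,"ry": 0,"rz": 0},
  {"dx": -0.3,"dy": 0.01,"dz": 0,"rx": 0,"ry": 0,"rz": 0},
  {"dx": -0.3,"dy": 0.01,"dz": 0,"rx": 0,"ry": 0,"rz": 0},
  {"dx": -0.3,"dy": 0.01,"dz": 0,"rx": 0,"ry": 0,"rz": 0},
  {"dx": -0.3,"dy": 0.01,"dz": 0,"rx": 0,"ry": 0,"rz": 0},
  {"dx": -0.3,"dy": 0.02,"dz": 0,"rx": 0,"ry": 0,"rz": 0},
  {"dx": -0.3,"dy": 0.02,"dz": 0,"rx": 0,"ry": 0,"rz": 0},
])

```text
t: 7.7
tcp_pos: [0.4745, 0.06, 0.069]
tool_rot: [0.721, 0.693, 0.0, -0.0]
force: [2.6, 3.8, 4.9]
finger_gap: 0.123
gripper_force: 30.0
```

>>> move_arm([
  {"dx": -0.06,"dy": 0,"dz": 0,"rx": 0,"ry": 0,"rz": 0},
  {"dx": -0.06,"dy": 0,"dz": 0,"rx": 0,"ry": 0,"rz": 0},
  {"dx": -0.06,"dy": 0,"dz": 0,"rx": 0,"ry": 0,"rz": 0},
  {"dx": -0.06,"dy": 0.01,"dz": 0,"rx": 0,"ry": 0,"rz": 0},
  {"dx": 0,"dy": 0,"dz": 0,"rx": 0,"ry": 0,"rz": 0},
  {"dx": 0,"dy": 0,"dz": 0,"rx": 0,"ry": 0,"rz": 0},
  {"dx": 0,"dy": 0,"dz": 0,"rx": 0,"ry": 0,"rz": 0},
  {"dx": 0,"dy": 0,"dz": 0,"rx": 0,"ry": 0,"rz": 0},
  {"dx": 0,"dy": 0,"dz": 0,"rx": 0,"ry": 0,"rz": 0},
  {"dx": 0,"dy": 0,"dz": 0,"rx": 0,"ry": 0,"rz": 0},
])

```text
t: 8.95
tcp_pos: [0.4682, 0.0603, 0.069]
tool_rot: [0.721, 0.693, -0.0, -0.001]
force: [2.7, 3.2, 7.0]
finger_gap: 0.127
gripper_force: 30.1
```

>>> move_arm([
  {"dx": -0.06,"dy": 0,"dz": 0,"rx": 0,"ry": 0,"rz": 0},
  {"dx": -0.06,"dy": 0,"dz": 0,"rx": 0,"ry": 0,"rz": 0},
  {"dx": -0.06,"dy": 0,"dz": 0,"rx": 0,"ry": 0,"rz": 0},
  {"dx": -0.06,"dy": 0,"dz": 0,"rx": 0,"ry": 0,"rz": 0},
  {"dx": -0.06,"dy": 0,"dz": 0,"rx": 0,"ry": 0,"rz": 0},
  {"dx": -0.06,"dy": 0,"dz": 0,"rx": 0,"ry": 0,"rz": 0},
  {"dx": 0,"dy": 0,"dz": 0,"rx": 0,"ry": 0,"rz": 0},
  {"dx": 0,"dy": 0,"dz": 0,"rx": 0,"ry": 0,"rz": 0},
  {"dx": 0,"dy": 0,"dz": 0,"rx": 0,"ry": 0,"rz": 0},
  {"dx": 0,"dy": 0,"dz": 0,"rx": 0,"ry": 0,"rz": 0},
])

```text
t: 10.2
tcp_pos: [0.461, 0.0605, 0.069]
tool_rot: [0.721, 0.693, 0.001, 0.001]
force: [4.9, 7.3, 3.8]
finger_gap: 0.125
gripper_force: 29.8
```

>>> move_arm([
  {"dx": -0.06,"dy": 0.02,"dz": 0,"rx": 0,"ry": 0,"rz": 0},
  {"dx": -0.06,"dy": 0.02,"dz": 0,"rx": 0,"ry": 0,"rz": 0},
  {"dx": -0.06,"dy": 0.01,"dz": 0,"rx": 0,"ry": 0,"rz": 0},
  {"dx": -0.06,"dy": 0.01,"dz": 0,"rx": 0,"ry": 0,"rz": 0},
  {"dx": 0,"dy": 0,"dz": 0,"rx": 0,"ry": 0,"rz": 0},
  {"dx": 0,"dy": 0,"dz": 0,"rx": 0,"ry": 0,"rz": 0},
  {"dx": 0,"dy": 0,"dz": 0,"rx": 0,"ry": 0,"rz": 0},
  {"dx": 0,"dy": 0,"dz": 0,"rx": 0,"ry": 0,"rz": 0},
  {"dx": 0,"dy": 0,"dz": 0,"rx": 0,"ry": 0,"rz": 0},
  {"dx": 0,"dy": 0,"dz": 0,"rx": 0,"ry": 0,"rz": 0},
])

```text
t: 11.45
tcp_pos: [0.4611, 0.0606, 0.0691]
tool_rot: [0.721, 0.693, 0.005, 0.006]
force: [12.7, 2.2, -6.5]
finger_gap: 0.129
gripper_force: 29.2
```

>>> move_arm([
  {"dx": 0.12,"dy": 0,"dz": 0,"rx": 0,"ry": 0,"rz": 0},
  {"dx": 0.1,"dy": 0,"dz": 0,"rx": 0,"ry": 0,"rz": 0},
  {"dx": 0,"dy": 0,"dz": 0,"rx": 0,"ry": 0,"rz": 0},
  {"dx": 0,"dy": 0,"dz": 0,"rx": 0,"ry": 0,"rz": 0},
  {"dx": 0,"dy": 0,"dz": 0,"rx": 0,"ry": 0,"rz": 0},
  {"dx": 0,"dy": 0,"dz": 0,"rx": 0,"ry": 0,"rz": 0},
  {"dx": 0,"dy": 0,"dz": 0,"rx": 0,"ry": 0,"rz": 0},
  {"dx": 0,"dy": 0,"dz": 0,"rx": 0,"ry": 0,"rz": 0},
  {"dx": 0,"dy": 0,"dz": 0,"rx": 0,"ry": 0,"rz": 0},
  {"dx": 0,"dy": 0,"dz": 0,"rx": 0,"ry": 0,"rz": 0},
])

```text
t: 12.7
tcp_pos: [0.4611, 0.0606, 0.069]
tool_rot: [0.72, 0.694, 0.001, 0.002]
force: [4.9, -1.9, 2.4]
finger_gap: 0.124
gripper_force: 30.0
```

>>> move_arm([
  {"dx": 0,"dy": 0,"dz": 0,"rx": 0,"ry": 0,"rz": 0},
  {"dx": 0,"dy": 0,"dz": 0,"rx": 0,"ry": 0,"rz": 0},
  {"dx": 0,"dy": 0,"dz": 0,"rx": 0,"ry": 0,"rz": 0},
  {"dx": 0,"dy": 0,"dz": 0,"rx": 0,"ry": 0,"rz": 0},
  {"dx": 0,"dy": 0,"dz": 0,"rx": 0,"ry": 0,"rz": 0},
  {"dx": 0,"dy": 0,"dz": 0,"rx": 0,"ry": 0,"rz": 0},
  {"dx": 0,"dy": 0,"dz": 0,"rx": 0,"ry": 0,"rz": 0},
  {"dx": 0,"dy": 0,"dz": 0.2,"rx": 0,"ry": 0,"rz": 0},
  {"dx": 0,"dy": 0,"dz": 0.4,"rx": 0,"ry": 0,"rz": 0},
  {"dx": 0,"dy": 0,"dz": 0.4,"rx": 0,"ry": 0,"rz": 0},
], claw=45)

```text
t: 13.95
tcp_pos: [0.4597, 0.0614, 0.0947]
tool_rot: [0.721, 0.693, 0.0, 0.0]
force: [-0.6, 0.0, 0.2]
finger_gap: 0.45
gripper_force: 0.0
```

>>> move_arm([
  {"dx": 0,"dy": 0,"dz": 1,"rx": 0,"ry": 0,"rz": 0},
  {"dx": 0,"dy": 0,"dz": 1,"rx": 0,"ry": 0,"rz": 0},
  {"dx": 0,"dy": 0,"dz": 1,"rx": 0,"ry": 0,"rz": 0},
  {"dx": 0,"dy": 0,"dz": 1,"rx": 0,"ry": 0,"rz": 0},
  {"dx": 0,"dy": 0,"dz": 1,"rx": 0,"ry": 0,"rz": 0},
  {"dx": 0,"dy": 0,"dz": 1,"rx": 0,"ry": 0,"rz": 0},
  {"dx": 0,"dy": 0,"dz": 1,"rx": 0,"ry": 0,"rz": 0},
  {"dx": 0,"dy": 0,"dz": 1,"rx": 0,"ry": 0,"rz": 0},
  {"dx": 0,"dy": 0,"dz": 1,"rx": 0,"ry": 0,"rz": 0},
  {"dx": 0,"dy": 0,"dz": 0.4,"rx": 0,"ry": 0,"rz": 0},
])

```text
t: 15.2
tcp_pos: [0.4599, 0.0615, 0.3308]
tool_rot: [0.721, 0.693, 0.001, 0.001]
force: [0.9, 0.8, -0.1]
finger_gap: 0.448
gripper_force: 0.0
```

Run:
```python
from station import cams
import cv2
a=cams.snapshot("scene")[120:290,280:450,::-1];b=cams.snapshot("top")[130:280,220:370,::-1]
cv2.imwrite("pics/a3.png",cv2.hconcat([cv2.resize(x,(400,400),interpolation=cv2.INTER_CUBIC) for x in(a,b)]))
```

```text
(no output)
```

View pics/a3.png

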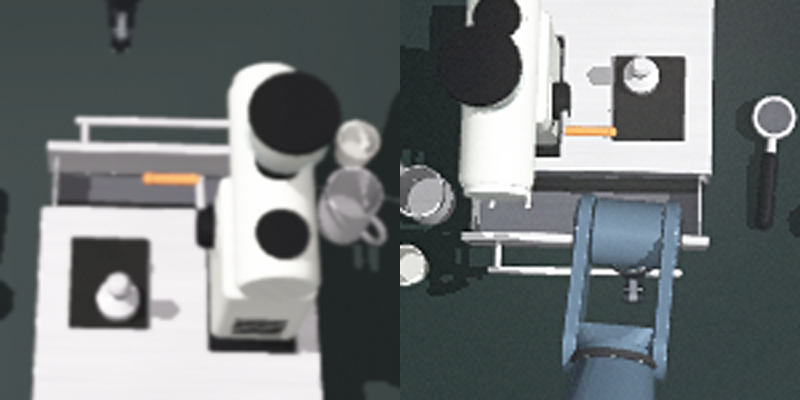

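The drawer is fully out, with its tray visible in front of the cabinet (rows ~150–200, left panel), and the lever is at rest. Next I close the fingers and move above the crossbar.

>>> move_arm([
  {"dx": 0.75,"dy": 0.18,"dz": 0,"rx": 0,"ry": 0,"rz": 0},
  {"dx": 0.75,"dy": 0.18,"dz": 0,"rx": 0,"ry": 0,"rz": 0},
  {"dx": 0.75,"dy": 0.18,"dz": 0,"rx": 0,"ry": 0,"rz": 0},
  {"dx": 0.75,"dy": 0.18,"dz": 0,"rx": 0,"ry": 0,"rz": 0},
  {"dx": 0.75,"dy": 0.18,"dz": 0,"rx": 0,"ry": 0,"rz": 0},
  {"dx": 0.75,"dy": 0.18,"dz": 0,"rx": 0,"ry": 0,"rz": 0},
  {"dx": 0.75,"dy": 0.18,"dz": 0,"rx": 0,"ry": 0,"rz": 0},
  {"dx": 0.75,"dy": 0.2,"dz": 0,"rx": 0,"ry": 0,"rz": 0},
  {"dx": 0.75,"dy": 0.2,"dz": 0,"rx": 0,"ry": 0,"rz": 0},
  {"dx": 0.75,"dy": 0.2,"dz": 0,"rx": 0,"ry": 0,"rz": 0},
], claw=0)

```text
t: 16.55
tcp_pos: [0.6469, 0.1081, 0.3269]
tool_rot: [0.721, 0.693, -0.001, -0.001]
force: [0.5, -0.9, -0.1]
finger_gap: -0.003
gripper_force: 0.0
```

>>> move_arm([
  {"dx": 0,"dy": 0,"dz": -0.5,"rx": 0,"ry": 0,"rz": 0},
  {"dx": 0,"dy": 0,"dz": -0.5,"rx": 0,"ry": 0,"rz": 0},
  {"dx": 0,"dy": 0,"dz": -0.5,"rx": 0,"ry": 0,"rz": 0},
  {"dx": 0,"dy": 0,"dz": 0,"rx": 0,"ry": 0,"rz": 0},
  {"dx": 0,"dy": 0,"dz": 0,"rx": 0,"ry": 0,"rz": 0},
  {"dx": 0,"dy": 0,"dz": 0,"rx": 0,"ry": 0,"rz": 0},
  {"dx": 0,"dy": 0,"dz": 0,"rx": 0,"ry": 0,"rz": 0},
  {"dx": 0,"dy": 0,"dz": 0,"rx": 0,"ry": 0,"rz": 0},
  {"dx": 0,"dy": 0,"dz": 0,"rx": 0,"ry": 0,"rz": 0},
  {"dx": 0,"dy": 0,"dz": 0,"rx": 0,"ry": 0,"rz": 0},
])

```text
t: 17.8
tcp_pos: [0.6471, 0.1079, 0.2913]
tool_rot: [0.721, 0.693, -0.0, -0.0]
force: [0.4, 0.0, -0.7]
finger_gap: -0.001
gripper_force: 0.0
```

Run:
```python
from station import cams
import cv2
a=cams.snapshot("scene")[140:240,310:410,::-1];b=cams.snapshot("top")[130:250,240:360,::-1]
cv2.imwrite("pics/a4.png",cv2.hconcat([cv2.resize(x,(400,400),interpolation=cv2.INTER_CUBIC) for x in(a,b)]))
```

```text
(no output)
```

View pics/a4.png

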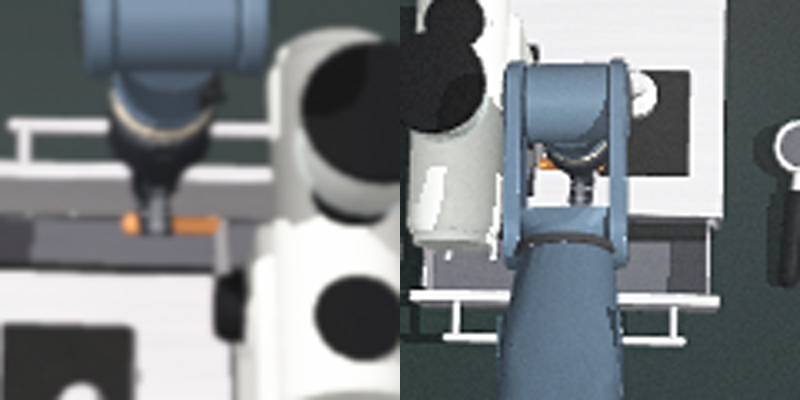

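The fingers rest just above the crossbar, right of its middle (left panel, ~(155,220)), and the wrist clears the barrel. Pressing down.

>>> move_arm([
  {"dx": -0.04,"dy": 0,"dz": -0.28,"rx": 0,"ry": 0,"rz": 0},
  {"dx": -0.04,"dy": 0,"dz": -0.28,"rx": 0,"ry": 0,"rz": 0},
  {"dx": 0,"dy": 0,"dz": -0.28,"rx": 0,"ry": 0,"rz": 0},
  {"dx": 0,"dy": 0,"dz": -0.28,"rx": 0,"ry": 0,"rz": 0},
  {"dx": 0,"dy": 0,"dz": -0.28,"rx": 0,"ry": 0,"rz": 0},
  {"dx": 0,"dy": 0,"dz": -0.28,"rx": 0,"ry": 0,"rz": 0},
  {"dx": 0,"dy": 0,"dz": -0.28,"rx": 0,"ry": 0,"rz": 0},
  {"dx": 0.04,"dy": 0,"dz": -0.28,"rx": 0,"ry": 0,"rz": 0},
  {"dx": 0.04,"dy": 0,"dz": -0.28,"rx": 0,"ry": 0,"rz": 0},
  {"dx": 0,"dy": 0,"dz": -0.28,"rx": 0,"ry": 0,"rz": 0},
])

```text
t: 19.15
tcp_pos: [0.6464, 0.1084, 0.2223]
tool_rot: [0.72, 0.693, 0.0, -0.0]
force: [-1.3, 1.0, 7.6]
finger_gap: 0.002
gripper_force: 3.7
```

Now about 10 mm further, slowly, then settle.

>>> move_arm([
  {"dx": 0.02,"dy": 0,"dz": -0.1,"rx": 0,"ry": 0,"rz": 0},
  {"dx": 0.02,"dy": 0,"dz": -0.1,"rx": 0,"ry": 0,"rz": 0},
  {"dx": 0.02,"dy": 0,"dz": -0.1,"rx": 0,"ry": 0,"rz": 0},
  {"dx": 0,"dy": 0,"dz": -0.08,"rx": 0,"ry": 0,"rz": 0},
  {"dx": 0,"dy": 0,"dz": 0,"rx": 0,"ry": 0,"rz": 0},
  {"dx": 0,"dy": 0,"dz": 0,"rx": 0,"ry": 0,"rz": 0},
  {"dx": 0,"dy": 0,"dz": 0,"rx": 0,"ry": 0,"rz": 0},
  {"dx": 0,"dy": 0,"dz": 0,"rx": 0,"ry": 0,"rz": 0},
  {"dx": 0,"dy": 0,"dz": 0,"rx": 0,"ry": 0,"rz": 0},
  {"dx": 0,"dy": 0,"dz": 0,"rx": 0,"ry": 0,"rz": 0},
])

```text
t: 20.4
tcp_pos: [0.6495, 0.1082, 0.2141]
tool_rot: [0.721, 0.693, 0.001, 0.001]
force: [-1.1, 0.9, 8.4]
finger_gap: 0.001
gripper_force: 4.8
```

Run:
```python
from station import cams
import cv2
a=cams.snapshot("scene")[120:290,280:450,::-1];b=cams.snapshot("top")[130:280,210:360,::-1]
cv2.imwrite("pics/a5.png",cv2.hconcat([cv2.resize(x,(400,400),interpolation=cv2.INTER_CUBIC) for x in(a,b)]))
```

```text
(no output)
```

View pics/a5.png

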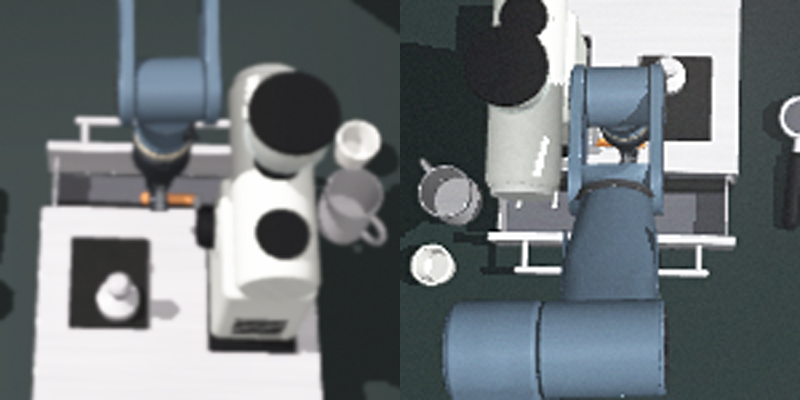

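The lever is down under the fingers (left panel, ~(165,198)), the drawer is out, and nothing else has moved. The TCP height implies about 1.14 rad, so I add 3 mm for margin.

>>> move_arm([
  {"dx": 0,"dy": 0,"dz": -0.06,"rx": 0,"ry": 0,"rz": 0},
  {"dx": 0,"dy": 0,"dz": -0.06,"rx": 0,"ry": 0,"rz": 0},
  {"dx": 0,"dy": 0,"dz": 0,"rx": 0,"ry": 0,"rz": 0},
  {"dx": 0,"dy": 0,"dz": 0,"rx": 0,"ry": 0,"rz": 0},
  {"dx": 0,"dy": 0,"dz": 0,"rx": 0,"ry": 0,"rz": 0},
  {"dx": 0,"dy": 0,"dz": 0,"rx": 0,"ry": 0,"rz": 0},
  {"dx": 0,"dy": 0,"dz": 0,"rx": 0,"ry": 0,"rz": 0},
  {"dx": 0,"dy": 0,"dz": 0,"rx": 0,"ry": 0,"rz": 0},
  {"dx": 0,"dy": 0,"dz": 0,"rx": 0,"ry": 0,"rz": 0},
  {"dx": 0,"dy": 0,"dz": 0,"rx": 0,"ry": 0,"rz": 0},
])

```text
t: 21.75
tcp_pos: [0.6505, 0.1082, 0.2119]
tool_rot: [0.721, 0.693, 0.002, 0.002]
force: [-0.5, 0.7, 12.2]
finger_gap: -0.002
gripper_force: 5.8
```

```bash
python3 -c "
from station import order
print(order.sign_off())"
```

```text
the job is handed in; nothing more can be done
None
```

The job is handed in: drawer pulled to its stop, then the dial lever pressed to about the third click (12 N on the fingers) and still held; the pictures showed nothing else moved, but the hand-in returned no verdict.

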